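# Tighten the nut at the bottom of the mast socket

### The job

Take the key with the wide square socket off its stand, put it down the bore of the grey mast socket, fully home on the square nut at the bottom, and turn the nut clockwise (seen from above) until it is tight against its stop. Then draw the key out and hang it back upright in the slot of the stand it came from, and let it go. Leave the slim key hanging in its place.

Things in the scene. Friction and masses are not known exactly. Their poses are not given: they have to be found in the camera images.
- wide_key: Key to use, 175 mm long, 0.3 kg, hangs upright in a slot of the stand. Origin: centre of its foot; z up the shaft. Socket 0 to 30 mm up, 41 mm across, square hole 25 mm wide, 22 deep, open downwards; shaft of 16 mm diameter; round collar of 41 mm at 62 to 72; black square handle 36 x 36 mm at 130 to 175. Flats of handle and hole lie along the body's x and y.
- slim_key: A second key, same length, shaft and square black handle, but its socket is only 24 mm in diameter and it has no collar: it does not fit the nut. It hangs in the other slot. Origin at the centre of its foot, z up.
- key_stand: Grey sheet-steel stand, fixed, 120 x 210 mm. Origin on the table under the middle between the seats; front at its -x. Top plate, 8 mm thick, top at z = 150 mm, with two slots 20 mm wide at y = +65 and -65, open to the front edge (x = -37), ending at x = +11. Base plate 10 mm thick. A key hangs with its shaft in the slot at x = 0, handle on the plate, foot at z = 20.
- seat_left (a point): Middle of the slot's seat at the stand's y = +65 mm, on the plate's top; axes of the stand. 31 mm in front of each seat two studs, 4 mm high, stand beside the slot: a key must be lifted 5 to 40 mm to pass over them, out to the front. It cannot be lifted straight out: its socket is wider than the slot.
- seat_right (a point): The same for the slot at the stand's y = -65 mm, with the same two studs in front.
- mast_socket: Grey cast column foot, fixed: flange of 110 mm diameter, column 80 (89 at the lip), 100 mm high. Origin: centre of its underside, z up. Bore on its axis, open at the top: 46 mm in diameter, mouth 55, floor at z = 20 mm, on which the nut stands. With the wide key fully down its foot rests on the floor and its handle is 50 to 95 mm above the rim.
- nut_top (a point): Centre of the top of the nut, 35 mm above the table. The nut is a steel square 22 x 22 mm, 15 mm high (the uppermost 3 mm are 19.5 mm square, as a lead). Its flats lie along this point's x and y, which turn with the nut.
- clamp_nut (a joint): Angle of the nut (rad): grows as it is turned clockwise seen from above, hard stop (tight) at 2.4. It starts between 0.25 and 0.95, so 1.45 to 2.15 rad remain. Stiff by friction: about 0.2 N m, stays where it is left. The key has about 0.15 rad of play either way on it.
Things that resemble listed ones, but are neither listed nor needed, are in the scene too. Leave any turquoise look-alike of the wide_key alone.

How it is judged:
On the way, in this order (a step that is already met when the one before it is completed fails the run):
1. the wide key is fully down on the nut (horizontal distance between wide_key and nut_top below 0.006 m and z of wide_key in the frame of mast_socket below 0.03 m), for 0.2 s.
2. the nut is tight against its stop, with the wide key on it (all of step 1 and value of joint clamp_nut above 2.3 rad), for 0.2 s.
At the end, for the whole second after the job is handed in: The nut stands within 0.13 rad of its stop; the wide key hangs at rest, upright (within 0.1 rad) and within 14 mm of where it hung at the start, at any yaw (value of joint clamp_nut above 2.27 rad and distance of wide_key from where it was at the start of the episode below 0.014 m and angle between wide_key's own z axis and vertical below 0.1 rad and linear speed of wide_key below 0.03 m/s); the robot touches nothing.
It fails at once if the slim key is moved by more than 20 mm (distance of slim_key from where it was at the start of the episode above 0.02 m).
It also fails if it takes over 64 s, if anything falls off the work surface, if the arm or the gripper's body presses on something with over 40 N, if the wrist force passes 120 N, or if a joint passes its speed limit or range.

### The arm

A 6-joint arm with a two-finger parallel gripper is mounted at the origin on a cart in front of the work surface, level with it; the furniture and walls round the work are solid. World frame = base frame: x ahead of the robot, y to its left, z up, the work surface at z = 0. Lengths are in m, angles in rad, forces in N, time in s.
With the tool pointing down it reaches from about 0.325 to 1 m from the base axis. Payload 5.1 kg.
Tool frame: the origin (TCP) lies between the finger pads; the fingertips stand 19 mm ahead of it and the grasp point (between the pads) is the TCP; z points along the fingers, y is the line along which they close (so a half turn about z gives the same grasp; the last joint's range is limited). The gripper opens to 85 mm and grips with 20 to 120 N. Pads are 22 mm wide; open, the fingers measure 114 mm over their backs; the gripper's body (76 mm by 85 mm) begins 54 mm behind the grasp point. The pads swing forward as they close: fully open they stand 13 mm farther back than shut.
Start: joints at [1.106, 0.124, 1.65, -0, 1.367, -0.083], TCP at [0.242, 0.603, 0.25] pointing down, gripper open.
Joint ranges: [-2.61, 2.61], [-1.02, 2.33], [0.03, 2.71], [-1.35, 4.49], [0.32, 2.68], [-2.91, 2.91]. Speed limits (rad/s): [2.57, 2.57, 3.14, 3.14, 3.14, 3.14].

### API

Orientations are given as a unit quaternion [x, y, z, w].
In Python, from bench import env, vision gives the robot as it stands. The module is installed in compiled form; this text tells all that it offers.
- The arm moves only by the tool play_rows, never from a script. Its argument "increments" is a list that holds one entry, the list of rows, each a list of 7 numbers: the shift along the tool's x, y, z in units of 30 mm (1.0 is 30 mm), then the turn, a rotation vector about the tool's x, y, z in units of 5 degrees (1.0 is 5 degrees), then the finger opening in mm, from 0 to 85.4. A call has exactly 10 rows; each row shifts and turns the commanded pose from where the row before left it, along the tool's axes as they then stand; what a row does not reach is not made up. A row lasts 1/10 s, in which the tool goes at most 50 mm and 8.59 degrees, less where a joint would pass 70% of its speed; a pose out of reach is approached as far as the arm can. A call is refused whole if a number of a shift passes 1 or a number of a turn 1, either way. A call with a gripper value outside its range is refused whole. The fingers move at their own pace and stop on an object; "newtons" is the grip in N (left out, the last holds). Time passes only in rows, so rows that do not move let the fingers close, or fill a call up. It gives the time, the measured TCP pose, the force, the opening and the grip force at its end, in the units of the state.
- env.get_obs(): the state, without advancing time (a new reading comes with each control period).
- vision.snapshot(name): name is "scene" or "top"; returns a dict with "pixels" (384x512x3 uint8, blue, green, red), "fov_y" (degrees; the focal length in pixels is half the picture's height over the tangent of half this angle, whatever the lens; pixels are square), "cx", "cy" (the principal point, pixels), "world_to_cam" (4x4, takes a point from world to camera coordinates). Camera axes: x right, y up, looking along -z (the intrinsics and any distortion apply to the point x, -y, -z); pixel columns grow to the right and rows downward; lengths in m; the calibration is good to about 2 mm. A picture is of the moment at which its call begins. There is no depth.
- env.close_job(): hands the job in; it is judged then, once.
The state is a dict: "clock": time; "qpos": joint angles; "dq": joint speeds; "joint_torque": joint torques, N m; "position": TCP position; "ee_rot": TCP orientation; "ft_force": force on the tool from outside, world axes, zero at the start; "moment": the same for the moment, N m; "gripper_width": finger opening in m; "grip_force": force on a finger pad.
Only numpy, scipy, OpenCV 4.12 (cv2) and the standard library are available. Lean on these libraries where they do the work, as an engineer would, in place of code of your own. Each camera call takes 0.05 s, during which the arm holds its last target. There are 200 camera calls.

## Working session

There is one attempt and no reset: what is moved stays moved. The work goes in short steps, Python scripts to look and compute and a tool call to move; the robot and the scene stay as the last step left them, time stands still between calls to the robot, and variables do not carry over. Pictures are saved under pics/ and viewed, at most 10 in all, crops included, and the job is handed in when it is done.

Besides the shell and the picture viewer there is one more tool, called after "Request:" in YAML: its name, and indented under it one key for each argument. play_rows: Moves the arm, as the interface text tells. Its arguments: {"type":"object","properties":{"increments":{"type":"array","items":{"type":"array","items":{"type":"array","items":{"type":"number"}}}},"newtons":{"type":"number"}},"required":["increments"]}

```bash
mkdir -p pics
cat > h.py <<'E'
import numpy as np, cv2
from bench import env, vision
def snap(n):
    s=vision.snapshot(n); s['f']=192/np.tan(np.radians(s['fov_y'])/2); return s
def ray(s,u,v):
    M=np.linalg.inv(s['world_to_cam']); d=np.array([(u-s['cx'])/s['f'],-(v-s['cy'])/s['f'],-1.])
    return M[:3,3], M[:3,:3]@d
def onplane(s,u,v,z):
    o,d=ray(s,u,v); return o+d*(z-o[2])/d[2]
def proj(s,p):
    c=s['world_to_cam']@np.append(p,1); return s['cx']+s['f']*c[0]/-c[2], s['cy']-s['f']*c[1]/-c[2]
E
python3 - <<'E'
from h import *
for n in('scene','top'):
    s=snap(n); cv2.imwrite(f'pics/{n}0.png',s['pixels']); print(n,s['f'],s['cx'],s['cy'],[k for k in s],np.linalg.inv(s['world_to_cam']).round(3).tolist())
print(env.get_obs())
E
```

```text
scene 382.6044135097364 254.18614301492275 192.3839230031555 ['pixels', 'fov_y', 'cx', 'cy', 'world_to_cam', 'f'] [[0.815, 0.426, -0.394, 0.073], [-0.58, 0.618, -0.531, -0.381], [0.017, 0.661, 0.751, 0.849], [0.0, 0.0, 0.0, 1.0]]
top 380.8329840245221 257.33924211161616 195.93857428013118 ['pixels', 'fov_y', 'cx', 'cy', 'world_to_cam', 'f'] [[-0.011, 0.999, -0.042, 0.442], [-1.0, -0.011, -0.006, 0.123], [-0.006, 0.042, 0.999, 0.946], [0.0, 0.0, 0.0, 1.0]]
{'clock': 0.1, 'qpos': array([ 1.10638940e+00,  1.24461094e-01,  1.65154378e+00, -3.45654797e-06,
        1.36750096e+00, -8.26515892e-02]), 'dq': array([ 0.00068961, -0.00060488, -0.00302751, -0.00165951,  0.00064814,
        0.00012199]), 'joint_torque': array([-6.05838818e-05, -4.24924457e+01, -3.66656578e+01, -6.52916151e-05,
        3.88289220e-03, -4.72017894e-05]), 'position': array([0.24198361, 0.6027195 , 0.24915843]), 'ee_rot': array([ 1.89720263e-01,  9.81837719e-01, -9.21484492e-04, -2.56775328e-04]), 'ft_force': array([-0.01613987, -0.47923171, -0.02048426]), 'moment': array([ 0.04882775,  0.00460071, -0.00165104]), 'grip_force': 0.0, 'gripper_width': 0.0850945837504367}
```

View pics/scene0.png

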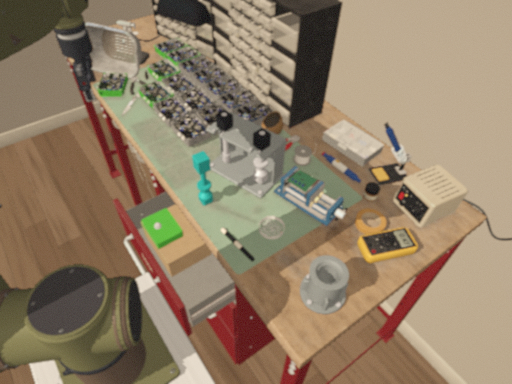

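View pics/top0.png

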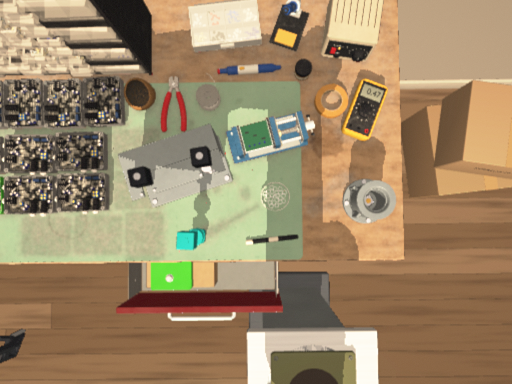

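The top view shows the stand with two black handles at (140,177) and (201,157), the turquoise look-alike at (190,240), and the mast socket at (370,200). In the scene view the handles are at (224,119) and (262,138), and the look-alike is at (203,180). These are the three things that could be taken for the wide key, so I'll check them in a close crop.

Run:
```python
from h import *
s=cv2.imread('pics/scene0.png'); t=cv2.imread('pics/top0.png')
a=cv2.resize(s[100:215,185:295],None,fx=4.5,fy=4.5,interpolation=cv2.INTER_CUBIC)
b=cv2.resize(t[170:230,335:405],None,fx=4,fy=4,interpolation=cv2.INTER_CUBIC)
c=np.zeros((a.shape[0],a.shape[1]+b.shape[1],3),np.uint8); c[:,:a.shape[1]]=a; c[:b.shape[0],a.shape[1]:]=b
d=cv2.resize(s[250:315,295:360],None,fx=4,fy=4,interpolation=cv2.INTER_CUBIC); c[b.shape[0]+5:b.shape[0]+5+d.shape[0],a.shape[1]:a.shape[1]+d.shape[1]]=d
cv2.imwrite('pics/crop.png',c); print(c.shape)
# measures in top view
S=snap('top'); im=S['pixels']
hsv=cv2.cvtColor(im,cv2.COLOR_BGR2HSV)
m=(im.max(2)<60).astype(np.uint8); m[:,:120]=0;m[:120]=0;m[205:]=0;m[:,240:]=0
for ct in cv2.findContours(m,cv2.RETR_EXTERNAL,cv2.CHAIN_APPROX_NONE)[0]:
    if cv2.contourArea(ct)>100:
        r=cv2.minAreaRect(ct); print('handle',r, onplane(S,*r[0],.195).round(4))
g=((hsv[...,1]<40)&(hsv[...,2]>90)).astype(np.uint8)
for (y0,y1,x0,x1,z,nm) in((115,215,105,240,.15,'stand'),(170,230,335,400,.1,'mast')):
    q=np.zeros_like(g); q[y0:y1,x0:x1]=g[y0:y1,x0:x1]
    ct=max(cv2.findContours(q,cv2.RETR_EXTERNAL,cv2.CHAIN_APPROX_NONE)[0],key=cv2.contourArea)
    r=cv2.minAreaRect(ct); print(nm,r,onplane(S,*r[0],z).round(4)); print([onplane(S,*p,z)[:2].round(3).tolist() for p in cv2.boxPoints(r)])
print(np.unique(S['pixels'][190:210,362:378].reshape(-1,3),axis=0)[::40])
```

```text
(518, 775, 3)
handle ((139.94119262695312, 176.7647247314453), (18.91777801513672, 21.828205108642578), 75.96376037597656) [0.514  0.3596 0.195 ]
handle ((200.32998657226562, 156.80999755859375), (19.516149520874023, 19.091882705688477), 81.8698959350586) [0.5524 0.2396 0.195 ]
stand ((174.7222442626953, 167.2183380126953), (62.02778244018555, 101.6769027709961), 71.96571350097656) [0.5376 0.3006 0.15  ]
[[0.568, 0.423], [0.633, 0.219], [0.507, 0.179], [0.443, 0.382]]
mast ((368.5, 201.0), (42.0, 51.0), 90.0) [ 0.4635 -0.1186  0.1   ]
[[0.511, -0.063], [0.51, -0.176], [0.416, -0.174], [0.418, -0.061]]
[[ 64 154 215]
 [ 80  88  90]
 [105 116 119]
 [115 163 203]
 [135 142 152]
 [152 169 174]
 [165 179 190]
 [175 186 200]]
```

View pics/crop.png

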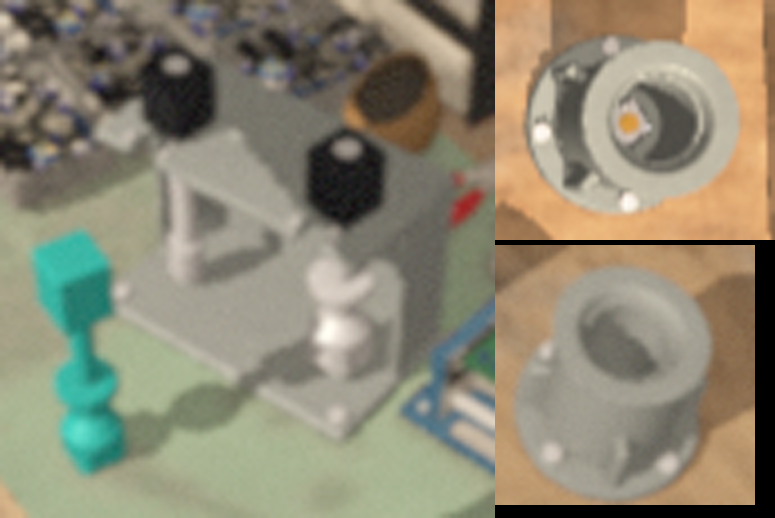

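The crop shows the wide key on the right: it has the collar and a broad socket under the handle, at scene (262,138) and top (200,157). The slim key is on the left, and the turquoise look-alike stands in front of the stand. The nut, with an orange centre, shows in the bore at about top (368,200). Next I'll refine these positions.

```bash
cat >> h.py <<'E'
def tri(sa,pa,sb,pb):
    (o1,d1),(o2,d2)=ray(sa,*pa),ray(sb,*pb)
    k=np.linalg.lstsq(np.stack([d1,-d2],1),o2-o1,rcond=None)[0]
    a,b=o1+k[0]*d1,o2+k[1]*d2
    return (a+b)/2, np.linalg.norm(a-b)
def avg(n,k=5):
    S=[snap(n) for _ in range(k)]; s=S[0]; s['pixels']=np.mean([x['pixels'] for x in S],0).astype(np.uint8); return s
E
python3 - <<'E'
from h import *
T=avg('top');S=avg('scene')
def disc(s,x,y,r=8):
    g=cv2.cvtColor(s['pixels'],cv2.COLOR_BGR2GRAY)[y-r:y+r+1,x-r:x+r+1].astype(float)
    w=np.clip(g-75,0,None); m=cv2.connectedComponents((w>0).astype(np.uint8))[1]; l=m[r,r]; w*=(m==l) if l else 1
    yy,xx=np.mgrid[-r:r+1,-r:r+1]; return x+(w*xx).sum()/w.sum(), y+(w*yy).sum()/w.sum(), (w>0).sum()
for nm,a,b in(('wide',(201,156),(262,133)),('slim',(140,176),(224,114))):
    pa=disc(T,*a,5); pb=disc(S,*b,4); print(nm,pa,pb,tri(T,pa[:2],S,pb[:2]),onplane(T,*pa[:2],.195),onplane(S,*pb[:2],.195))
# rim circle
def rimfit(s,c,z,R):
    g=cv2.GaussianBlur(cv2.cvtColor(s['pixels'],cv2.COLOR_BGR2GRAY),(0,0),.8).astype(np.float32)
    P=np.array(c)
    for it in range(4):
        pts=[]
        for th in np.linspace(0,2*np.pi,72,endpoint=False):
            rr=np.linspace(R-.007,R+.007,57)
            uv=np.array([proj(s,[P[0]+r*np.cos(th),P[1]+r*np.sin(th),z]) for r in rr],np.float32)
            v=cv2.remap(g,uv[:,:1],uv[:,1:],cv2.INTER_LINEAR)[:,0]; d=np.abs(np.gradient(v)); k=d.argmax()
            if d[k]>.6: pts.append([P[0]+rr[k]*np.cos(th),P[1]+rr[k]*np.sin(th)])
        pts=np.array(pts); w=np.ones(len(pts),bool)
        for _ in range(5):
            A=np.c_[2*pts,np.ones(len(pts))]; x=np.linalg.lstsq(A[w],(pts[w]**2).sum(1),rcond=None)[0]
            e=np.abs(np.hypot(*(pts-x[:2]).T)-np.sqrt(x[2]+x[:2]@x[:2])); w=e<max(.0015,1.5*np.median(e))
        P=x[:2]
    return P,np.sqrt(x[2]+P@P),w.sum()
c=onplane(T,376.2,199.5,.1)[:2]; c2=onplane(S,329.2,272.5,.1)[:2]; print(c,c2)
print('rim top',rimfit(T,c,.1,.0445),'scene',rimfit(S,c2,.1,.0445))
h=cv2.cvtColor(T['pixels'],cv2.COLOR_BGR2HSV); o=(cv2.inRange(h,(8,130,110),(30,255,255)))[192:208,360:378]
m=cv2.moments(o,True); n=(360+m['m10']/m['m00'],192+m['m01']/m['m00']); print('nut',n,m['m00'],onplane(T,*n,.035))
tq=cv2.inRange(h,(80,120,60),(100,255,255)); y,x=np.nonzero(tq[220:255,165:220]); print('turq',x.min()+165,x.max()+165,y.min()+220,y.max()+220, onplane(T,184,239,.175))
a=cv2.resize(T['pixels'][185:217,350:386],None,fx=11,fy=11,interpolation=cv2.INTER_CUBIC)
b=cv2.resize(T['pixels'][138:176,180:222],None,fx=9,fy=9,interpolation=cv2.INTER_CUBIC)
b=cv2.convertScaleAbs(b,alpha=1.3); c=np.zeros((352,396+378,3),np.uint8); c[:,:396]=a; c[:342,396:]=b; cv2.imwrite('pics/nut.png',c)
E
```

```text
wide (np.float64(198.8950328022493), np.float64(155.27999062792878), np.int64(50)) (np.float64(261.6835081029552), np.float64(132.51382268827456), np.int64(24)) (array([0.5555284 , 0.24284667, 0.19343407]), np.float64(0.0003879571109919369)) [0.55544901 0.2424834  0.195     ] [0.55421527 0.24146519 0.195     ]
slim (np.float64(136.94245485154576), np.float64(175.9057239057239), np.int64(42)) (np.float64(223.7193370165746), np.float64(113.87955801104972), np.int64(25)) (array([0.51547789, 0.36627286, 0.19376233]), np.float64(0.001008852659180447)) [0.51576136 0.36556707 0.195     ] [0.51426791 0.36520939 0.195     ]
[ 0.46662064 -0.13570814] [ 0.46531218 -0.13811788]
rim top (array([ 0.46664921, -0.13582903]), np.float64(0.043759998550425394), np.int64(34)) scene (array([ 0.46419577, -0.13270835]), np.float64(0.04646656046325555), np.int64(24))
nut (368.07142857142856, 200.35714285714286) 14.0 [ 0.46666092 -0.13615862  0.035     ]
turq 176 204 229 249 [0.38884183 0.27648536 0.175     ]
```

View pics/nut.png

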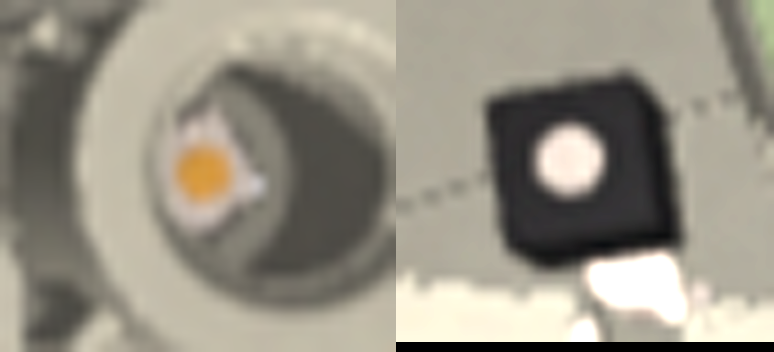

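The rim circle and the orange nut centre agree on the mast axis at (0.4666, -0.136). The left crop shows the nut corners at about (212,110) and (258,185) around the centre (203,172), so its flats have a yaw of about 35°. The right crop shows the key handle at a yaw of about 10°, with its disc at (0.5554, 0.2425). The stand yaw is about 18°. I'm moving now.

Request:
play_rows:
  increments:
    - [[-1,0,0,0,0,1,85],[-1,0,0,0,0,1,85],[-1,0,0,0,0,1,85],[-1,0,0,0,0,1,85],[-1,0,0,0,0,1,85],[-1,0,0,0,0,1,85],[-1,0,0,0,0,1,85],[-1,0,0,0,0,1,85],[-1,0,0,0,0,1,85],[-1,0,0,0,0,1,85]]
  newtons: 80

```text
clock: 1.65
position: [0.4507, 0.3988, 0.2504]
ee_rot: [0.588, 0.809, 0.0, 0.0]
ft_force: [0.7, 0.2, 0.3]
gripper_width: 0.0851
grip_force: 0.0
```

```bash
cat >> h.py <<'E'
from scipy.spatial.transform import Rotation as R
def to(p,psi=None):
    o=env.get_obs(); r=R.from_quat(o['ee_rot']); M=r.as_matrix()
    cur=np.degrees(np.arctan2(M[1,1],M[0,1])); d=M.T@(np.array(p)-o['position'])/.03
    print('t',o['clock'],'pos',o['position'].round(4),'psi',cur.round(2),'z',M[:,2].round(3),'q',o['qpos'].round(2),'F',o['ft_force'].round(1),'M',o['moment'].round(2),'w',round(o['gripper_width'],4),round(o['grip_force'],1))
    print('shift',d.round(3),'turn', None if psi is None else round((cur-psi)/5,2))
E
python3 -c "
from h import *
to([.5555,.2425,.25],10)"
```

```text
t 1.65 pos [0.4507 0.3988 0.2504] psi 17.91 z [ 0.  0. -1.] q [ 0.64  0.02  1.76 -0.    1.36  0.32] F [0.7 0.2 0.3] M [-0.04 -0.1   0.01] w 0.0851 0.0
shift [-6.033  1.722  0.014] turn 1.58
```

Request:
play_rows:
  increments:
    - [[-0.8,0.22,0,0,0,0,85],[-0.9,0.25,0,0,0,0,85],[-0.9,0.25,0,0,0,0,85],[-0.9,0.25,0,0,0,0,85],[-0.9,0.25,0,0,0,0,85],[-0.9,0.25,0,0,0,0,85],[-0.73,0.25,0,0,0,0,85],[0,0,0,0,0,0.8,85],[0,0,0,0,0,0.8,85],[0,0,0,0,0,0,85]]

```text
clock: 2.65
position: [0.5554, 0.2438, 0.2503]
ee_rot: [0.642, 0.767, 0.0, -0.0]
ft_force: [-0.3, 0.0, -0.4]
gripper_width: 0.085
grip_force: 0.0
```

```bash
python3 -c "
from h import *
to([.5555,.2425,.177],10)"
```

```text
t 2.65 pos [0.5554 0.2438 0.2503] psi 10.1 z [ 0.  0. -1.] q [0.33 0.03 1.75 0.   1.36 0.15] F [-0.3  0.  -0.4] M [ 0.03 -0.03  0.05] w 0.085 0.0
shift [-0.042 -0.005  2.445] turn 0.02
```

Request:
play_rows:
  increments:
    - [[-0.04,0,0.6,0,0,0,85],[0,0,0.8,0,0,0,85],[0,0,0.7,0,0,0,85],[0,0,0.34,0,0,0,85],[0,0,0,0,0,0,85],[0,0,0,0,0,0,25],[0,0,0,0,0,0,25],[0,0,0,0,0,0,25],[0,0,0,0,0,0,25],[0,0,0,0,0,0,25]]
  newtons: 80

```text
clock: 3.65
position: [0.5562, 0.2431, 0.1786]
ee_rot: [0.642, 0.767, 0.001, 0.001]
ft_force: [-0.9, -0.8, 5.0]
gripper_width: 0.0352
grip_force: 80.4
```

```bash
python3 -c "
from h import *
to([.5555,.2425,.202],10)"
```

```text
t 3.65 pos [0.5562 0.2431 0.1786] psi 10.13 z [ 0.002  0.001 -1.   ] q [ 0.32  0.08  1.82 -0.    1.24  0.15] F [-0.9 -0.8  5. ] M [-0.02  0.05  0.  ] w 0.0352 80.4
shift [-0.015 -0.024 -0.779] turn 0.03
```

Request:
play_rows:
  increments:
    - [[0,0,-0.4,0,0,0,25],[0,0,-0.43,0,0,0,25],[0,0,0,0,0,0,25],[-0.04,-0.3,0,0,0,0,25],[-0.06,-0.45,0,0,0,0,25],[-0.06,-0.45,0,0,0,0,25],[-0.06,-0.45,0,0,0,0,25],[-0.06,-0.45,0,0,0,0,25],[-0.05,-0.4,0,0,0,0,25],[0,0,0,0,0,0,25]]

```text
clock: 4.65
position: [0.4817, 0.2195, 0.2013]
ee_rot: [0.642, 0.767, -0.001, -0.0]
ft_force: [0.6, 0.4, -2.7]
gripper_width: 0.035
grip_force: 80.3
```

```bash
python3 -c "
from h import *
to([.4666,-.136,.33],35)
t=snap('top')['pixels']; s=snap('scene')['pixels']
cv2.imwrite('pics/out.png',np.hstack([t[100:270,90:300],s[80:250,160:330]]).repeat(2,0).repeat(2,1))"
```

```text
t 4.65 pos [0.4817 0.2195 0.2013] psi 10.14 z [-0.002 -0.    -1.   ] q [ 0.33 -0.11  1.97  0.    1.28  0.15] F [ 0.6  0.4 -2.7] M [ 0.04  0.02 -0.06] w 0.035 80.3
shift [-11.576  -2.586  -4.285] turn -4.97
```

View pics/out.png

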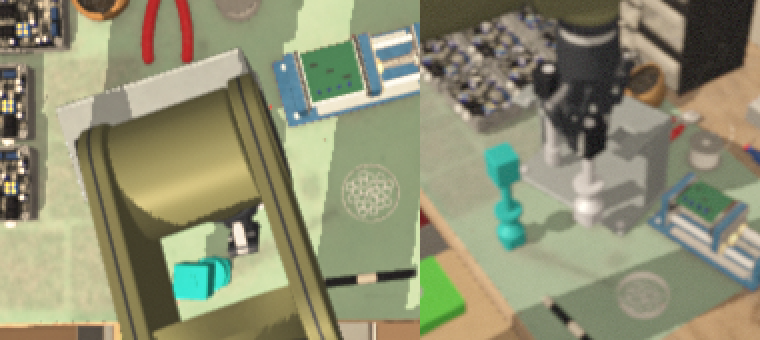

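The wide key is out in front of the stand with its collar and socket visible in the gripper; the look-alike at crop (195,280) is untouched.

Request:
play_rows:
  increments:
    - [[0,0,-0.8,0,0,0,25],[0,0,-1,0,0,0,25],[0,0,-1,0,0,0,25],[-0.5,-0.1,-1,0,0,0,25],[-0.9,-0.2,-0.49,0,0,0,25],[-1,-0.23,0,0,0,0,25],[-1,-0.23,0,0,0,0,25],[-1,-0.23,0,0,0,0,25],[-1,-0.23,0,0,0,0,25],[-1,-0.23,0,0,0,0,25]]

```text
clock: 5.75
position: [0.4746, 0.022, 0.331]
ee_rot: [0.642, 0.767, 0.0, 0.0]
ft_force: [-0.0, -0.6, -2.7]
gripper_width: 0.0352
grip_force: 80.6
```

Request:
play_rows:
  increments:
    - [[-1,-0.23,0,0,0,0,25],[-1,-0.23,0,0,0,0,25],[-1,-0.23,0,0,0,0,25],[-1,-0.23,0,0,0,0,25],[-0.7,-0.2,0,0,0,0,25],[0,0,0,0,0,-1,25],[0,0,0,0,0,-1,25],[0,0,0,0,0,-1,25],[0,0,0,0,0,-1,25],[0,0,0,0,0,-0.95,25]]

```text
clock: 6.75
position: [0.4665, -0.1218, 0.3308]
ee_rot: [0.461, 0.887, 0.0, 0.0]
ft_force: [-0.1, 0.2, -2.2]
gripper_width: 0.0353
grip_force: 80.7
```

Run:
```python
from h import *
to([.4666,-.136,.27],35)
# check key axis in scene: save crop
s=snap('scene')['pixels']; t=snap('top')['pixels']
cv2.imwrite('pics/over.png',np.hstack([t[130:270,300:440],s[170:310,250:390]]).repeat(2,0).repeat(2,1))
```

```text
t 6.75 pos [ 0.4665 -0.1218  0.3308] psi 35.06 z [ 0. -0. -1.] q [-0.37 -0.3   1.91 -0.    1.53 -0.98] F [-0.1  0.2 -2.2] M [-0.01 -0.03  0.02] w 0.0353 80.7
shift [-0.389 -0.271  2.027] turn 0.01
```

View pics/over.png

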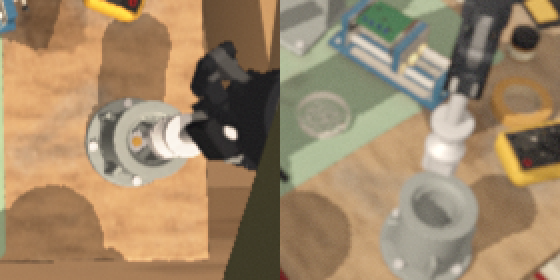

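Request:
play_rows:
  increments:
    - [[-0.2,-0.14,0.2,0,0,0,25],[-0.19,-0.13,0.6,0,0,0,25],[0,0,0.8,0,0,0,25],[0,0,0.4,0,0,0,25],[0,0,0,0,0,0,25],[0,0,0.2,0,0,0,25],[0,0,0.2,0,0,0,25],[0,0,0.2,0,0,0,25],[0,0,0.2,0,0,0,25],[0,0,0,0,0,0,25]]

```text
clock: 7.85
position: [0.4656, -0.1354, 0.2456]
ee_rot: [0.463, 0.887, -0.0, -0.001]
ft_force: [0.1, 0.0, -1.6]
gripper_width: 0.0349
grip_force: 80.4
```

```bash
python3 -c "
from h import *
to([.4666,-.136,.20],35)"
```

```text
t 7.85 pos [ 0.4656 -0.1354  0.2456] psi 34.88 z [-0.002  0.001 -1.   ] q [-0.39 -0.25  2.01 -0.    1.38 -1.  ] F [ 0.1  0.  -1.6] M [ 0.   -0.02 -0.02] w 0.0349 80.4
shift [-0.036  0.018  1.521] turn -0.02
```

Request:
play_rows:
  increments:
    - [[-0.02,0.01,0.25,0,0,0,25],[0,0,0.3,0,0,0,25],[0,0,0.3,0,0,0,25],[0,0,0.3,0,0,0,25],[0,0,0.3,0,0,0,25],[0,0,0.15,0,0,0,25],[0,0,0.1,0,0,0,25],[0,0,0.1,0,0,0,25],[0,0,0.1,0,0,0,25],[0,0,0,0,0,0,25]]

```text
clock: 8.85
position: [0.467, -0.1361, 0.1903]
ee_rot: [0.463, 0.886, 0.0, 0.0]
ft_force: [-0.8, 0.0, -0.5]
gripper_width: 0.0351
grip_force: 81.1
```

```bash
python3 -c "
from h import *
to([.4666,-.136,.179],35)"
```

```text
t 8.85 pos [ 0.467  -0.1361  0.1903] psi 34.87 z [ 0.001 -0.    -1.   ] q [-0.39 -0.2   2.07  0.    1.27 -1.  ] F [-0.8  0.  -0.5] M [-0.    0.16  0.01] w 0.0351 81.1
shift [ 0.012 -0.009  0.377] turn -0.03
```

Request:
play_rows:
  increments:
    - [[0,0,0.08,0,0,0,25],[0,0,0.08,0,0,0,25],[0,0,0.08,0,0,0,25],[0,0,0.08,0,0,0,25],[0,0,0.05,0,0,0,25],[0,0,0.03,0,0,0,25],[0,0,0.02,0,0,0,25],[0,0,0,0,0,0,25],[0,0,0,0,0,0,25],[0,0,0,0,0,0,25]]

```text
clock: 9.85
position: [0.4671, -0.1359, 0.1786]
ee_rot: [0.463, 0.886, 0.0, 0.0]
ft_force: [-3.1, 2.5, 6.9]
gripper_width: 0.0348
grip_force: 82.0
```

```bash
python3 -c "
from h import *
to([.4666,-.136,.179],35)"
```

```text
t 9.85 pos [ 0.4671 -0.1359  0.1786] psi 34.87 z [ 0.001  0.    -1.   ] q [-0.39 -0.19  2.08  0.    1.25 -1.  ] F [-3.1  2.5  6.9] M [ 0.8   0.61 -0.01] w 0.0348 82.0
shift [ 0.007 -0.014 -0.012] turn -0.03
```

Request:
play_rows:
  increments:
    - [[0,0,0,0,0,0.5,25],[0,0,0,0,0,0.8,25],[0,0,0,0,0,0.8,25],[0,0,0,0,0,0.8,25],[0,0,0,0,0,0.8,25],[0,0,0,0,0,0.8,25],[0,0,0,0,0,0.8,25],[0,0,0,0,0,0.8,25],[0,0,0,0,0,0.8,25],[0,0,0,0,0,0.8,25]]

```text
clock: 10.85
position: [0.467, -0.1357, 0.1787]
ee_rot: [0.73, 0.684, 0.0, -0.0]
ft_force: [-2.3, 3.8, 8.6]
gripper_width: 0.0348
grip_force: 81.8
```

Request:
play_rows:
  increments:
    - [[0,0,0,0,0,0.8,25],[0,0,0,0,0,0.8,25],[0,0,0,0,0,0.8,25],[0,0,0,0,0,0.8,25],[0,0,0,0,0,0.8,25],[0,0,0,0,0,0.8,25],[0,0,0,0,0,0.8,25],[0,0,0,0,0,0.8,25],[0,0,0,0,0,0.8,25],[0,0,0,0,0,0.8,25]]

```text
clock: 11.85
position: [0.4668, -0.1355, 0.1787]
ee_rot: [0.92, 0.393, 0.0, -0.001]
ft_force: [-3.3, 4.5, 8.4]
gripper_width: 0.0351
grip_force: 81.8
```

```bash
python3 -c "
from h import *
to([.4666,-.136,.179],-90)"
```

```text
t 11.85 pos [ 0.4668 -0.1355  0.1787] psi -43.73 z [-0.     0.001 -1.   ] q [-0.39 -0.19  2.08  0.    1.25  0.37] F [-3.3  4.5  8.4] M [1.1  0.85 0.24] w 0.0351 81.8
shift [-0.016  0.005 -0.012] turn 9.25
```

Request:
play_rows:
  increments:
    - [[0,0,0,0,0,0.5,25],[0,0,0,0,0,0.5,25],[0,0,0,0,0,0.5,25],[0,0,0,0,0,0.5,25],[0,0,0,0,0,0.5,25],[0,0,0,0,0,0.5,25],[0,0,0,0,0,0.5,25],[0,0,0,0,0,0.5,25],[0,0,0,0,0,0,25],[0,0,0,0,0,0,25]]

```text
clock: 12.85
position: [0.4669, -0.1355, 0.1787]
ee_rot: [0.974, 0.228, 0.0, -0.001]
ft_force: [-3.4, 4.7, 8.6]
gripper_width: 0.0355
grip_force: 82.0
```

```bash
python3 -c "
from h import *
to([.4666,-.136,.179],-90)"
```

```text
t 12.85 pos [ 0.4669 -0.1355  0.1787] psi -63.61 z [-0.     0.001 -1.   ] q [-0.39 -0.19  2.08  0.    1.25  0.72] F [-3.4  4.7  8.6] M [1.15 0.85 0.06] w 0.0355 82.0
shift [-0.015  0.011 -0.011] turn 5.28
```

Request:
play_rows:
  increments:
    - [[0,0,0,0,0,0.4,25],[0,0,0,0,0,0.4,25],[0,0,0,0,0,0.4,25],[0,0,0,0,0,0.4,25],[0,0,0,0,0,0.4,25],[0,0,0,0,0,0.4,25],[0,0,0,0,0,0.4,25],[0,0,0,0,0,0.4,25],[0,0,0,0,0,0.4,25],[0,0,0,0,0,0.4,25]]

```text
clock: 13.85
position: [0.4669, -0.1355, 0.1787]
ee_rot: [0.998, 0.055, 0.0, -0.001]
ft_force: [-3.2, 4.5, 8.4]
gripper_width: 0.0352
grip_force: 81.8
```

```bash
python3 -c "
from h import *
to([.4666,-.136,.179],-90)"
```

```text
t 13.85 pos [ 0.4669 -0.1355  0.1787] psi -83.65 z [-0.     0.001 -1.   ] q [-0.39 -0.19  2.08  0.    1.25  1.07] F [-3.2  4.5  8.4] M [1.19 0.82 0.25] w 0.0352 81.8
shift [-0.011  0.016 -0.01 ] turn 1.27
```

Request:
play_rows:
  increments:
    - [[0,0,0,0,0,0.3,25],[0,0,0,0,0,0.3,25],[0,0,0,0,0,0.3,25],[0,0,0,0,0,0.3,25],[0,0,0,0,0,0.3,25],[0,0,0,0,0,0.3,25],[0,0,0,0,0,0.3,25],[0,0,0,0,0,0.3,25],[0,0,0,0,0,0.3,25],[0,0,0,0,0,0.3,25]]

```text
clock: 14.85
position: [0.4669, -0.1355, 0.1787]
ee_rot: [0.997, -0.075, -0.0, -0.001]
ft_force: [-2.8, 5.1, 7.7]
gripper_width: 0.0354
grip_force: 81.7
```

```bash
python3 -c "
from h import *
to([.4666,-.136,.179],-90)"
```

```text
t 14.85 pos [ 0.4669 -0.1355  0.1787] psi -98.6 z [-0.     0.001 -1.   ] q [-0.39 -0.19  2.08  0.    1.25  1.33] F [-2.8  5.1  7.7] M [1.25 0.73 0.57] w 0.0354 81.7
shift [-0.007  0.017 -0.011] turn -1.72
```

Request:
play_rows:
  increments:
    - [[0,0,0,0,0,0.2,25],[0,0,0,0,0,0.2,25],[0,0,0,0,0,0.2,25],[0,0,0,0,0,0.2,25],[0,0,0,0,0,0.2,25],[0,0,0,0,0,0.2,25],[0,0,0,0,0,0,25],[0,0,0,0,0,0,25],[0,0,0,0,0,0,25],[0,0,0,0,0,0,25]]

```text
clock: 15.85
position: [0.4668, -0.1354, 0.1787]
ee_rot: [0.992, -0.125, -0.0, -0.0]
ft_force: [-2.9, 5.2, 8.5]
gripper_width: 0.0352
grip_force: 81.7
```

```bash
python3 -c "
from h import *
to([.4666,-.136,.179],-104)"
```

```text
t 15.85 pos [ 0.4668 -0.1354  0.1787] psi -104.35 z [-0.001  0.001 -1.   ] q [-0.39 -0.19  2.08  0.    1.25  1.43] F [-2.9  5.2  8.5] M [1.25 0.82 1.5 ] w 0.0352 81.7
shift [-0.003  0.021 -0.01 ] turn -0.07
```

Request:
play_rows:
  increments:
    - [[0,0,0,0,0,-0.5,25],[0,0,0,0,0,-0.5,25],[0,0,0,0,0,-0.4,25],[0,0,-0.1,0,0,0,25],[0,0,-0.3,0,0,0,25],[0,0,-0.4,0,0,0,25],[0,0,-0.5,0,0,0,25],[0,0,-0.5,0,0,0,25],[0,0,-0.5,0,0,0,25],[0,0,-0.5,0,0,0,25]]

```text
clock: 16.85
position: [0.4669, -0.1363, 0.2633]
ee_rot: [0.998, -0.067, 0.001, 0.0]
ft_force: [0.1, 0.2, -2.6]
gripper_width: 0.0353
grip_force: 81.8
```

Request:
play_rows:
  increments:
    - [[0,0,-0.7,0,0,0,25],[0,0,-0.8,0,0,0,25],[0,0,-0.6,0,0,0,25],[0,0,-0.25,0,0,-1,25],[0,0,0,0,0,-1,25],[0,0,0,0,0,-1,25],[0,0,0,0,0,-1,25],[0,0,0,0,0,-1,25],[0,0,0,0,0,-1,25],[0,0,0,0,0,0,25]]

```text
clock: 17.85
position: [0.4667, -0.1361, 0.3326]
ee_rot: [0.981, 0.194, 0.0, 0.0]
ft_force: [-0.1, 0.4, -2.7]
gripper_width: 0.0348
grip_force: 81.9
```

Run:
```python
from h import *
to([.4835,.2193,.33],-72)
for n in ('top','scene'): print(n,[np.round(proj(snap(n),[.4668,-.1354,z])).tolist() for z in (.035,.17,.33)])
s=snap('scene')['pixels']; t=snap('top')['pixels']
cv2.imwrite('pics/outm.png',np.hstack([t[140:260,310:430],s[140:320,240:390][:120] if 0 else s[150:270,260:380]]).repeat(3,0).repeat(3,1))
```

```text
t 17.85 pos [ 0.4667 -0.1361  0.3326] psi -67.64 z [ 0.001 -0.    -1.   ] q [-0.39 -0.29  1.9  -0.    1.53  0.79] F [-0.1  0.4 -2.7] M [0.02 0.01 0.02] w 0.0348 81.9
shift [  5.026 -10.742   0.081] turn 0.87
top [[368.0, 200.0], [387.0, 198.0], [420.0, 195.0]]
scene [[324.0, 285.0], [334.0, 254.0], [350.0, 205.0]]
```

View pics/outm.png

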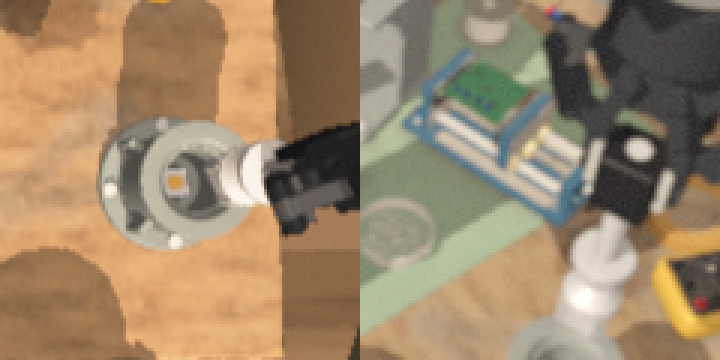

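The key came out cleanly. The nut at top crop (176,183) is now square to the image axes, and the key is still held straight.

Request:
play_rows:
  increments:
    - [[0.25,-0.5,0,0,0,0,25],[0.4,-0.9,0,0,0,0,25],[0.47,-1,0,0,0,0,25],[0.47,-1,0,0,0,0,25],[0.47,-1,0,0,0,0,25],[0.47,-1,0,0,0,0,25],[0.47,-1,0,0,0,0,25],[0.47,-1,0,0,0,0,25],[0.47,-1,0,0,0,0,25],[0.47,-1,0,0,0,0,25]]

```text
clock: 19.25
position: [0.4815, 0.1765, 0.3317]
ee_rot: [0.981, 0.194, 0.0, 0.0]
ft_force: [0.6, -0.1, -2.3]
gripper_width: 0.0349
grip_force: 81.8
```

Request:
play_rows:
  increments:
    - [[0.4,-0.9,0,0,0,0,25],[0.18,-0.43,0,0,0,0,25],[0,0,0,0,0,0.5,25],[0,0,0,0,0,0.37,25],[0,0,0.5,0,0,0,25],[0,0,0.8,0,0,0,25],[0,0,0.8,0,0,0,25],[0,0,0,0,0,0,25],[0,0,0,0,0,0,25],[0,0,0,0,0,0,25]]

```text
clock: 20.25
position: [0.4832, 0.2186, 0.27]
ee_rot: [0.988, 0.157, 0.001, -0.0]
ft_force: [0.4, -0.5, -2.6]
gripper_width: 0.035
grip_force: 81.6
```

Run:
```python
from h import *
to([.4835,.2193,.2036],-72)
```

```text
t 20.25 pos [0.4832 0.2186 0.27  ] psi -71.98 z [ 0.002  0.001 -1.   ] q [ 0.32 -0.16  1.89 -0.    1.4   1.58] F [ 0.4 -0.5 -2.6] M [ 0.02 -0.07  0.03] w 0.035 81.6
shift [ 0.011 -0.018  2.215] turn 0.0
```

Request:
play_rows:
  increments:
    - [[0,-0.02,0.5,0,0,0,25],[0,0,0.7,0,0,0,25],[0,0,0.6,0,0,0,25],[0,0,0.4,0,0,0,25],[0,0,0,0,0,0,25],[0.3,0,0,0,0,0,25],[0.3,0,0,0,0,0,25],[0.3,0,0,0,0,0,25],[0,0,0,0,0,0,25],[0,0,0,0,0,0,25]]

```text
clock: 21.25
position: [0.5085, 0.2277, 0.2029]
ee_rot: [0.988, 0.157, 0.0, -0.0]
ft_force: [1.1, -0.2, -2.5]
gripper_width: 0.0351
grip_force: 81.8
```

Run:
```python
from h import *
to([.5558,.2429,.2036],-72)
```

```text
t 21.25 pos [0.5085 0.2277 0.2029] psi -71.98 z [ 0.  0. -1.] q [ 0.32 -0.05  1.91 -0.    1.28  1.58] F [ 1.1 -0.2 -2.5] M [-0.02  0.05 -0.  ] w 0.0351 81.8
shift [ 1.656  0.006 -0.023] turn 0.0
```

Request:
play_rows:
  increments:
    - [[0.2,0,0,0,0,0,25],[0.25,0,0,0,0,0,25],[0.25,0,0,0,0,0,25],[0.25,0,0,0,0,0,25],[0.25,0,0,0,0,0,25],[0.25,0,0,0,0,0,25],[0.2,0,0,0,0,0,25],[0,0,0,0,0,0,25],[0,0,0,0,0,0,25],[0,0,0,0,0,0,25]]

```text
clock: 22.25
position: [0.5549, 0.2428, 0.2025]
ee_rot: [0.988, 0.157, -0.0, 0.0]
ft_force: [0.2, -0.4, -1.7]
gripper_width: 0.0349
grip_force: 81.8
```

Run:
```python
from h import *
to([.5558,.2429,.1786],-72)
```

```text
t 22.25 pos [0.5549 0.2428 0.2025] psi -71.97 z [-0. -0. -1.] q [ 0.32  0.06  1.8  -0.    1.28  1.58] F [ 0.2 -0.4 -1.7] M [ 0.03 -0.03  0.01] w 0.0349 81.8
shift [0.031 0.007 0.797] turn 0.01
```

Smooth entry; now I'll lower it.

Request:
play_rows:
  increments:
    - [[0.03,0,0.2,0,0,0,25],[0,0,0.2,0,0,0,25],[0,0,0.15,0,0,0,25],[0,0,0.12,0,0,0,25],[0,0,0.08,0,0,0,25],[0,0,0.04,0,0,0,25],[0,0,0.02,0,0,0,25],[0,0,0,0,0,0,25],[0,0,0,0,0,0,25],[0,0,0,0,0,0,25]]

```text
clock: 23.25
position: [0.5562, 0.2432, 0.1787]
ee_rot: [0.988, 0.157, 0.0, -0.0]
ft_force: [0.5, 0.4, -0.3]
gripper_width: 0.035
grip_force: 82.1
```

Run:
```python
from h import *
to([.5558,.2429,.1786],-72)
```

```text
t 23.25 pos [0.5562 0.2432 0.1787] psi -71.98 z [ 0.001  0.    -1.   ] q [ 0.32  0.08  1.82 -0.    1.24  1.58] F [ 0.5  0.4 -0.3] M [-0.06  0.14 -0.05] w 0.035 82.1
shift [-0.015  0.007  0.003] turn 0.0
```

Request:
play_rows:
  increments:
    - [[0,0,0.02,0,0,0,25],[0,0,0,0,0,0,40],[0,0,0,0,0,0,55],[0,0,0,0,0,0,70],[0,0,0,0,0,0,80],[0,0,0,0,0,0,80],[0,0,-0.3,0,0,0,80],[0,0,-0.7,0,0,0,80],[0,0,-1,0,0,0,80],[0,0,-1,0,0,0,80]]
  newtons: 20

```text
clock: 24.25
position: [0.5558, 0.2431, 0.2689]
ee_rot: [0.988, 0.157, -0.0, 0.0]
ft_force: [-0.1, 0.2, -0.1]
gripper_width: 0.0801
grip_force: 0.0
```

Request:
play_rows:
  increments:
    - [[-0.5,0,-1,0,0,0,80],[-1,0,-0.5,0,0,0,80],[-1,0,0,0,0,0,80],[-1,0.3,0,0,0,0,80],[-0.5,1,0,0,0,0,80],[0,1,0,0,0,0,80],[0,1,0,0,0,0,80],[0,1,0,0,0,0,80],[0,1,0,0,0,0,80],[0,0.5,0,0,0,0,80]]

```text
clock: 25.25
position: [0.4962, 0.0388, 0.3135]
ee_rot: [0.988, 0.156, 0.001, 0.0]
ft_force: [-0.1, -0.1, -0.4]
gripper_width: 0.0805
grip_force: 0.0
```

Run:
```python
from h import *
to([.5558,.2429,.1786],-72)
t=snap('top'); s=snap('scene')
cv2.imwrite('pics/end.png',np.hstack([t['pixels'][100:270,90:260],s['pixels'][80:250,160:330]]).repeat(2,0).repeat(2,1))
```

```text
t 25.25 pos [0.4962 0.0388 0.3135] psi -72.09 z [ 0.001 -0.    -1.   ] q [-0.03 -0.25  1.9  -0.    1.49  1.23] F [-0.1 -0.1 -0.4] M [-0.03 -0.03 -0.01] w 0.0805 0.0
shift [ 3.98  -5.864  4.498] turn -0.02
```

View pics/end.png

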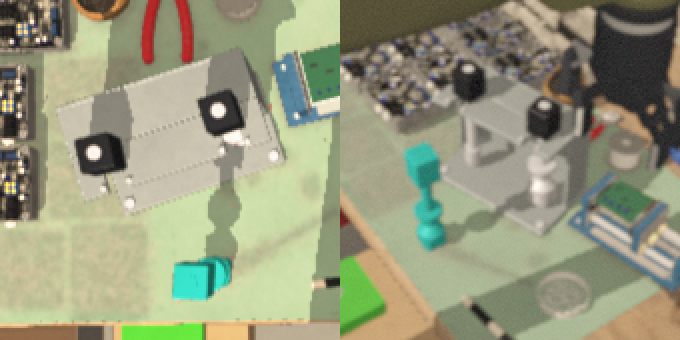

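The key hangs upright in its slot, with the disc at top (199,155) as at the start. The slim key and the look-alike are unmoved, and the gripper is clear of everything.

```bash
python3 -c "
from h import *
print(env.close_job())"
```

```text
the job is handed in; nothing more can be done
None
```

The job is handed in, and the hand-in call gave no verdict: the wide key turned the nut until it pressed on its stop (1.5 N m held), then went back upright in its own slot and was released, with the slim key left in place.

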